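# Eject the tile from the guarded tile press

## Robot

A 7-joint arm with a two-finger parallel gripper is mounted at the origin on the work surface. World frame = base frame: x ahead of the robot, y to its left, z up, the work surface at z = 0. Lengths are in m, angles in degrees, forces in N, time in s.
With the tool pointing down it reaches from about 0.4 to 0.85 m from the base axis. Payload 10.4 kg.
Tool frame: the origin (TCP) lies at the very end of the fingers, on their centre line; the grasp point (between the pads) lies 19 mm behind it; z points along the fingers, y is the line along which they close (so a half turn about z gives the same grasp; the last joint's range is limited). The gripper opens to 87 mm and grips with 3 to 60 N. Pads are 19 mm wide; open, the fingers measure 117 mm over their backs; the gripper's body (75 mm by 190 mm) begins 51 mm behind the grasp point.
Start: joints at [67.632, 19.034, -3.707, 83.658, 1.238, 77.344, -5.071], TCP at [0.225, -0.583, 0.223] pointing down, gripper open.
Joint ranges: [-148.97, 148.97], [-28.65, 121.19], [-84.17, 76.75], [9.2, 138.47], [-72.65, 252.65], [3.7, 117.97], [-149.18, 149.18]. Speed limits (degrees/s): [127.2, 127.2, 159.86, 159.86, 180, 180, 180].

## Interface

Orientations are given as a 3x3 rotation matrix whose columns are the frame's x, y, z axes.
In Python, from workcell import * gives the robot as it stands. The module is installed in compiled form; this text tells all that it offers.
- The arm moves only by the tool arm_command, never from a script. Its argument "targets" is a list that holds one entry, the list of rows, each a list of 7 numbers: the shift along the tool's x, y, z in mm, then the turn, a rotation vector about the tool's x, y, z in rad, then the finger opening in mm, from 0 to 87. A call has 1 to 12 rows; each row shifts and turns the commanded pose from where the row before left it, along the tool's axes as they then stand; what a row does not reach is not made up. A row lasts 1/12 s, in which the tool goes at most 41.7 mm and 7.16 degrees, less where a joint would pass 70% of its speed; a pose out of reach is approached as far as the arm can. A call with a gripper value outside its range is refused whole. The fingers move at their own pace and stop on an object; "squeeze" is the grip in N (left out, the last holds). Time passes only in rows, so rows that do not move let the fingers close. It gives the time, the measured TCP pose, the force, the opening and the grip force at its end, in the units of the state.
- observe(): the state, without advancing time (a new reading comes with each control period).
- camera(name): name is "scene" or "side" or "wrist"; returns (picture, depth): 420x560x3 uint8, red, green, blue; 420x560 float32, m along the optical axis (not along the pixel's ray), 0 where there is no reading.
- calibration(name): a dict with "K" (3x3 intrinsics, pixels), "R" (3x3) and "t" (3): a world point X has camera coordinates R X + t. Camera axes: x right, y down, z forward; pixel columns grow to the right and rows downward; lengths in m; the calibration is good to about 2 mm. A picture is of the moment at which its call begins: read the wrist's pose just before it. calibration takes no time and is no camera call; for the wrist camera it gives the pose at the moment of the call.
- close_job(): hands the job in; it is judged then, once.
The state is a dict: "clock": time; "qpos": joint angles; "joint_velocities": joint speeds; "joint_torque": joint torques, N m; "tool_pos": TCP position; "tool_rot": TCP orientation; "contact_force": force on the tool from outside, world axes, zero at the start; "ft_torque": the same for the moment, N m; "grip_width": opening from 0.0 (shut) to 1.0 (fully open); "finger_force": force on a finger pad.
Only numpy, scipy, OpenCV 4.12 (cv2) and the standard library are available. Lean on these libraries where they do the work, as an engineer would, in place of code of your own. Each camera call takes 0.05 s, during which the arm holds its last target. There are 200 camera calls.

## Task

Eject the freshly pressed clay tile from the blue tile press: reach down through the window in the yellow mesh guard with the fingertips and push the red ejector pedal steadily, without slamming it, all the way down, so that the tile rises out of its die, then draw back out through the window. The guard is interlocked, so do not touch its frame or mesh; leave the soft tile untouched on the ejector, and leave the mug, bowl and jar where they stand.

Things in the scene. Friction and masses are not known exactly. Their poses are not given: they have to be found in the camera images.
- press: Blue tile press, fixed. Origin on the bench under its die's centre; z up, x to its rear, y to its left, where the guard sticks out. Base 280 by 250 (y) mm, top plate at 100 mm; on it a steel die block 150 mm square, top at 135 mm, its cavity 84 mm square and 14 mm deep. Open upper platen upright at the rear (x 90 to 170, y within 120 mm), up to 345 mm high; control box in front, to x = -190 mm.
- guard: Yellow frame with steel wire mesh (solid to the touch) on the press's left flank, enclosing the ejector lever on top and three sides. Axes as the press's; origin on the bench below the window's centre, at y = 240 mm of the press. Outline x -85 to 85 mm, y -115 to 80 mm; flat top, upper face 88 mm above the bench, bars 8 mm. Not to be touched.
- window (a point): Centre of the rectangular opening in the guard's flat top, at its upper face (88 mm above the bench). Clear opening 84 mm along the guard's x by 76 mm along its y, between bars 8 mm thick. Nothing stands above it.
- pedal: Red ribbed pedal at the end of the ejector lever, 44 mm (x) by 40 mm (y), 8 mm thick. Origin at the centre of its upper face, below the window's centre within 3 mm; its z is that face's normal, within 0.1 rad of vertical. The face starts about 76 to 80 mm above the bench (8 to 12 mm below the guard's upper face) and is about 54 mm above it when fully down.
- ejector_lever (a joint): Lever angle in rad: 0 fully up, 0.16 fully down on its hard stop; starts at 0 to 0.025. Its pivot is 165 mm from the pedal, towards the press; the pedal sinks 26 mm over the range. No spring: it moves stiffly, taking about 4 to 8 N at the pedal all the way (more when pushed faster), and stays where left. It lifts the ejector and tile by 12 mm over the range.
- tile: Square terracotta-coloured clay tile, 80 by 80 by 12 mm, about 0.14 kg, loose in the die cavity. Origin at the centre of its underside, z up. It starts at the cavity's floor, underside 121 mm above the bench (top face 2 mm below the die's top), up to 2 mm higher if the lever starts partly down; with the lever fully down the underside is at 133 mm.
- mug: White mug, loose, 80 mm across and 95 mm high, its handle reaching about 35 mm out at its own +y side; origin at the centre of its foot.
- bowl: Terracotta bowl, loose, 104 mm across and 50 mm high; origin at the centre of its foot.
- glaze_jar: Blue glaze jar with white cap, loose, 68 mm across and 95 mm high; origin at the centre of its foot.
Not all that is in view belongs to the job. What is meant by the tile is not purple or white, and is the larger of those in its own colour.

How it is judged (in metres and radians):
On the way, in this order (a step that is already met when the one before it is completed fails the run):
1. the fingertips rest on the red pedal, the lever not yet down (contact force between the fingers and pedal above 0.5 N and value of joint ejector_lever below 0.14 rad).
2. the fingertips have pushed the pedal all the way down (value of joint ejector_lever above 0.147 rad and contact force between the fingers and pedal above 0.5 N), for 0.1 s.
At the end, for the whole second after the job is handed in: The ejector lever is fully down (within 0.013 rad, 2 mm at the pedal, of its stop) and the tile lies level and still on the raised ejector, centred over the die within 6 mm, its underside 130.5 to 136 mm above the bench (value of joint ejector_lever above 0.147 rad and z of tile in the frame of press between 0.1305 and 0.136 m and horizontal distance between tile and press below 0.006 m and angle between tile's own z axis and vertical below 0.06 rad and linear speed of tile below 0.01 m/s); the robot touches nothing.
It fails at once if the guard is touched (contact force between any of the arm, the fingers and guard above 0.3 N).
It fails at once if the tile is touched, gripped or lifted (contact force between any of the arm, the fingers and tile above 0.3 N or z of tile in the frame of press above 0.145 m).
It fails at once if the lever is slammed down (pedal faster than about 0.25 m/s) (velocity of joint ejector_lever above 1.5 rad/s).
It fails at once if the mug, bowl or jar is pushed, lifted or tipped (distance of any of mug, bowl, glaze_jar from where it was at the start of the episode above 0.012 m or angle between any of mug, bowl, glaze_jar's own z axis and vertical above 0.25 rad).
It also fails if it takes over 32 s, if anything falls off the work surface, if the arm or the gripper's body presses on something with over 40 N, if the wrist force passes 120 N, or if a joint passes its speed limit or range.

## Working session

There is one attempt and no reset: what is moved stays moved. The work goes in short steps, Python scripts to look and compute and a tool call to move; the robot and the scene stay as the last step left them, time stands still between calls to the robot, and variables do not carry over. Pictures are saved under pics/ and viewed, at most 10 in all, crops included, and the job is handed in when it is done.

Besides the shell and the picture viewer there is one more tool, called after "Call:" in YAML: its name, and indented under it one key for each argument. arm_command: Moves the arm, as the interface text tells. Its arguments: {"type":"object","properties":{"targets":{"type":"array","items":{"type":"array","items":{"type":"array","items":{"type":"number"}}}},"squeeze":{"type":"number"}},"required":["targets"]}

```bash
mkdir -p pics; cat > h.py <<'E'
from workcell import *
import numpy as np, cv2
def snap(n,f):
    c=calibration(n); p,d=camera(n)
    cv2.imwrite(f'pics/{f}.png',p[:,:,::-1]); np.savez(f'{f}.npz',p=p,d=d,**{k:np.array(c[k]) for k in('K','R','t')})
def load(f): return np.load(f'{f}.npz')
def pts(z):
    d=z['d'];v,u=np.mgrid[:d.shape[0],:d.shape[1]]
    r=np.stack([u,v,np.ones_like(u)],-1)@np.linalg.inv(z['K']).T
    X=r*d[...,None]; return (X-z['t'])@z['R']
E
python3 - <<'E'
from h import *
s=observe();print(s)
snap('scene','scene1');snap('side','side1')
a=cv2.imread('pics/scene1.png');b=cv2.imread('pics/side1.png')
for f in('scene1','side1'):
    z=load(f);print(f,-z['R'].T@z['t'],z['R'][2])
    P=pts(z);h=cv2.cvtColor(z['p'],cv2.COLOR_RGB2HSV);H,S,V=[h[...,i] for i in range(3)]
    for n,m in dict(red=((H<5)|(H>174))&(S>150)&(V>60),yel=(H>18)&(H<35)&(S>120)&(V>80),terra=(H>=5)&(H<17)&(S>80)).items():
        k,l,st,c=cv2.connectedComponentsWithStats(m.astype('uint8'))
        for i in range(1,k):
            if st[i,4]>60:
                q=P[(l==i)&(z['d']>0)];print(n,st[i],c[i].round(),np.median(q,0).round(3),np.percentile(q,2,0).round(3),np.percentile(q,98,0).round(3))
E
```

```text
{'clock': 0.0, 'qpos': array([67.63091543, 19.0719921 , -3.7067732 , 83.70805411,  1.2371894 ,
       77.34267449, -5.06951883]), 'joint_velocities': array([-0.10590811, -0.00947874, -0.00555607, -0.141554  , -0.03020401,
       -0.04174444, -0.05131096]), 'joint_torque': array([-1.34757254e-03, -6.23265481e+01,  2.39233766e-02, -3.89903283e+01,
       -6.13787281e-02,  3.97756754e-02,  1.17194736e-04]), 'tool_pos': array([ 0.2245845 , -0.58282534,  0.22173666]), 'tool_rot': array([[ 9.33102528e-01,  3.59609980e-01, -5.78405705e-04],
       [ 3.59610440e-01, -9.33101588e-01,  1.32601917e-03],
       [-6.28615526e-05, -1.44531257e-03, -9.99998954e-01]]), 'contact_force': array([-0.16290647,  0.19270899,  0.3236064 ]), 'ft_torque': array([-0.03174185,  0.03420202,  0.03013942]), 'finger_force': 0.0, 'grip_width': 1.001998028442147}
scene1 [1.01175959 0.39866048 0.84931543] [-0.46689107 -0.34030603 -0.81621354]
red [ 82  42  19  14 195] [92. 48.] [ 0.423 -0.745  0.093] [ 0.35  -0.861  0.027] [ 0.446 -0.725  0.097]
red [275 202  22  19 241] [285. 211.] [0.555 0.114 0.077] [0.533 0.095 0.
[... 8675 characters left out ...]
 0.39   0.296 -0.001] [ 0.384  0.269 -0.003] [0.399 0.333 0.002]
terra [222 337  20  14  76] [231. 344.] [ 0.446  0.364 -0.001] [ 0.437  0.341 -0.003] [0.451 0.384 0.003]
terra [ 43 339  19  17  66] [ 52. 346.] [ 0.701  0.64  -0.   ] [ 0.69   0.62  -0.003] [0.708 0.655 0.002]
terra [  0 349  34  45 465] [ 20. 372.] [ 0.687  0.702 -0.   ] [ 0.66   0.678 -0.003] [0.733 0.744 0.002]
terra [326 356  17  19  75] [335. 367.] [ 0.265  0.244 -0.001] [ 0.249  0.216 -0.004] [0.268 0.265 0.002]
terra [308 376  26  23 149] [319. 386.] [ 0.258  0.294 -0.001] [ 0.246  0.27  -0.003] [0.269 0.323 0.002]
terra [290 392  19  28 156] [300. 408.] [ 0.256  0.351 -0.001] [ 0.244  0.327 -0.003] [0.268 0.374 0.002]
```

View pics/scene1.png

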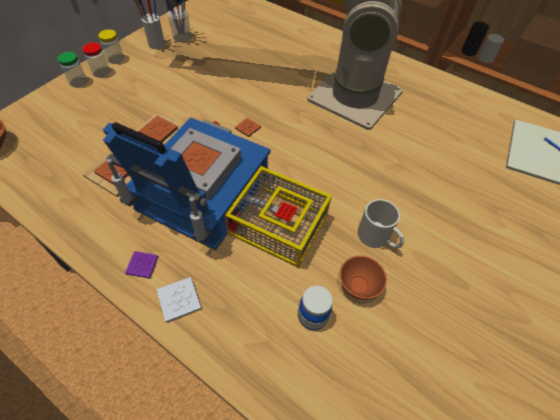

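View pics/side1.png

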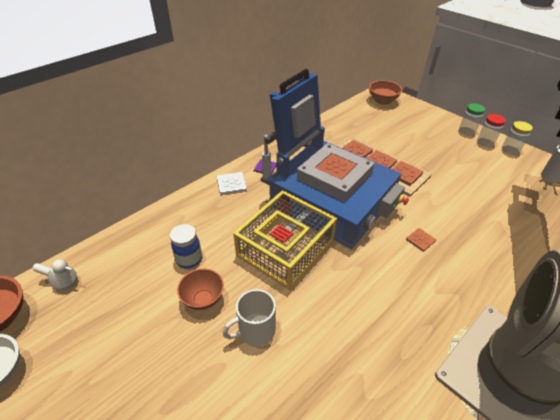

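The scene view shows the press with its open platen at about (150,170), the tile in the die at (199,157) and the guard at (280,215) with the pedal at (286,211). The mug is at (380,225), the bowl at (362,280) and the jar at (316,307). The side view agrees, with the die tile at (336,166) and the pedal at (281,233).

Tile candidates in the scene view are the die (199,157), the board (158,128) and (112,171), the bench (248,126), purple (142,264) and white (179,298). The one in the die fits: it is terracotta, about 80 mm, with its top at z≈0.134. There are two red things, the pedal (286,211) and a jar lid (92,48). The pedal is the one inside the guard at z≈0.077.

Next I'll measure the guard precisely and crop for confirmation.

```bash
python3 - <<'E'
from h import *
def ray(z,uv,h):
    C=-z['R'].T@z['t']; r=np.c_[uv,np.ones(len(uv))]@np.linalg.inv(z['K']).T@z['R']
    return (C+r*((h-C[2])/r[:,2])[:,None])[:,:2]
c0=np.array([.552,.115]); allp=[]
out=[]
for f in('scene1','side1'):
    z=load(f);P=pts(z);h=cv2.cvtColor(z['p'],cv2.COLOR_RGB2HSV);H,S,V=[h[...,i] for i in range(3)]
    m=(H>18)&(H<35)&(S>120)&(V>80)&(abs(P[...,2]-.087)<.006)&(np.hypot(*(P[...,:2]-c0).transpose(2,0,1))<.2)
    v,u=np.nonzero(m);q=ray(z,np.c_[u,v],.088)
    print(f,'outline',cv2.minAreaRect((q*1000).astype('f4')))
    w=q[np.hypot(*(q-c0).T)<.068]
    print(' window bars',cv2.minAreaRect((w*1000).astype('f4')),len(w))
    r=((H<5)|(H>174))&(S>150)&(V>60)&(np.hypot(*(P[...,:2]-c0).transpose(2,0,1))<.05)
    v,u=np.nonzero(r);pz=np.median(P[r][:,2]);q=ray(z,np.c_[u,v],pz);print(' pedal z',pz,cv2.minAreaRect((q*1000).astype('f4')))
    t=(H>=4)&(H<17)&(S>80)&(abs(P[...,2]-.134)<.006)&(np.hypot(P[...,0]-.587,P[...,1]+.121)<.06)
    v,u=np.nonzero(t);pz=np.median(P[t][:,2]);q=ray(z,np.c_[u,v],pz);print(' tile ztop',pz,cv2.minAreaRect((q*1000).astype('f4')))
    # rectified top view
    K,R,tt=z['K'],z['R'],z['t']
    A=K@np.c_[R[:,0],R[:,1],R[:,2]*.088+tt]
    M=A@np.array([[0.0005,0,.552-.1],[0,0.0005,.115-.1],[0,0,1]])
    out.append(cv2.warpPerspective(z['p'],M,(400,400),flags=cv2.INTER_CUBIC|cv2.WARP_INVERSE_MAP))
cv2.imwrite('pics/top.png',np.hstack(out)[:,:,::-1])
E
```

```text
scene1 outline ((557.1836547851562, 94.68010711669922), (174.1453094482422, 196.61085510253906), 8.725020408630371)
 window bars ((553.88720703125, 116.76652526855469), (105.05522155761719, 116.47319793701172), 9.5982084274292) 572
 pedal z 0.07664750996019021 ((553.977783203125, 113.36651611328125), (43.17462158203125, 37.732357025146484), 8.1013822555542)
 tile ztop 0.13424148092375193 ((588.7632446289062, -124.73443603515625), (81.34962463378906, 81.18443298339844), 9.12019157409668)
side1 outline ((553.2523193359375, 97.99068450927734), (172.51162719726562, 200.82171630859375), 8.702427864074707)
 window bars ((551.395263671875, 119.01199340820312), (104.29399108886719, 105.16668701171875), 8.380395889282227) 537
 pedal z 0.07632331250975172 ((550.9448852539062, 115.75056457519531), (42.244808197021484, 37.82069396972656), 6.686108112335205)
 tile ztop 0.1338441195281873 ((589.0200805664062, -123.29328155517578), (81.02606964111328, 81.3462905883789), 8.889640808105469)
```

View pics/top.png

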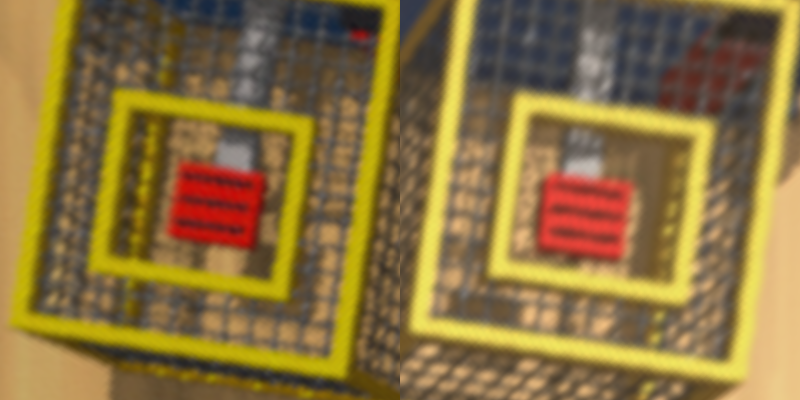

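The rectified top view (0.5 mm/px) shows the window ring centred near (202,195) in the left half and (602,198) in the right half, with the red pedal inside it. The guard outline, the window ring and the tile plus 240 mm all put the window centre at about (0.5525, 0.114) with a yaw of 8.8°. The tile is confirmed at 81 mm with its top at 0.134, and the pedal face is at z≈0.0765.

I'll lift first, then arc over with the fingers closed.

Call:
arm_command:
  targets:
    - [[0,0,-27,0,0,0,0],[0,0,-27,0,0,0,0],[0,0,-27,0,0,0,0],[0,0,-27,0,0,0,0],[0,0,-27,0,0,0,0],[0,0,-25,0,0,0,0],[0,0,0,0,0,0,0],[0,0,0,0,0,0,0]]
  squeeze: 10

```text
clock: 0.77
tool_pos: [0.2249, -0.5836, 0.3835]
tool_rot: [[0.933, 0.36, 0.001], [0.36, -0.933, -0.002], [0.0, 0.002, -1.0]]
contact_force: [-0.2, 0.0, -1.5]
grip_width: 0.482
finger_force: 0.0
```

Call:
arm_command:
  targets:
    - [[23.2,-1.7,0,0,0,-0.0377,0],[23.2,-1.7,0,0,0,-0.0377,0],[23.2,-1.7,0,0,0,-0.0377,0],[23.2,-1.7,0,0,0,-0.0377,0],[23.2,-1.7,0,0,0,-0.0377,0],[23.2,-1.7,0,0,0,-0.0377,0],[23.2,-1.7,0,0,0,-0.0377,0],[23.2,-1.7,0,0,0,-0.0377,0],[23.2,-1.7,0,0,0,-0.0377,0],[23.2,-1.7,0,0,0,-0.0377,0],[23.2,-1.7,0,0,0,-0.0377,0],[23.2,-1.7,0,0,0,-0.0377,0]]

```text
clock: 1.77
tool_pos: [0.4458, -0.4149, 0.3806]
tool_rot: [[0.681, 0.733, -0.002], [0.733, -0.681, 0.002], [-0.0, -0.003, -1.0]]
contact_force: [-0.2, -0.2, 0.0]
grip_width: 0.006
finger_force: 0.0
```

Call:
arm_command:
  targets:
    - [[23.2,-1.7,0,0,0,-0.0377,0],[23.2,-1.7,0,0,0,-0.0377,0],[23.2,-1.7,0,0,0,-0.0377,0],[23.2,-1.7,0,0,0,-0.0377,0],[23.2,-1.7,0,0,0,-0.0377,0],[23.2,-1.7,0,0,0,-0.0377,0],[23.2,-1.7,0,0,0,-0.0377,0],[23.2,-1.7,0,0,0,-0.0377,0],[23.2,-1.7,0,0,0,-0.0377,0],[23.2,-1.7,0,0,0,-0.0377,0],[23.2,-1.7,0,0,0,-0.0377,0],[23.2,-1.7,0,0,0,-0.0377,0]]

```text
clock: 2.77
tool_pos: [0.5706, -0.1681, 0.3807]
tool_rot: [[0.292, 0.956, -0.003], [0.956, -0.292, 0.001], [-0.0, -0.003, -1.0]]
contact_force: [-0.3, 0.2, 0.4]
grip_width: 0.006
finger_force: 0.0
```

Call:
arm_command:
  targets:
    - [[23.2,-1.7,0,0,0,-0.0377,0],[23.2,-1.7,0,0,0,-0.0377,0],[23.2,-1.7,0,0,0,-0.0377,0],[23.2,-1.7,0,0,0,-0.0377,0],[23.2,-1.7,0,0,0,-0.0377,0],[23.2,-1.7,0,0,0,-0.0377,0],[23.2,-1.7,0,0,0,-0.0377,0],[23.2,-1.7,0,0,0,-0.0377,0],[23.2,-1.7,0,0,0,-0.0377,0],[23.2,-1.7,0,0,0,-0.0377,0],[0,0,0,0,0,-0.0377,0],[0,0,0,0,0,-0.0377,0]]

```text
clock: 3.77
tool_pos: [0.5827, 0.0636, 0.3809]
tool_rot: [[-0.159, 0.987, -0.002], [0.987, 0.159, 0.0], [0.0, -0.002, -1.0]]
contact_force: [0.5, -1.2, 0.2]
grip_width: 0.006
finger_force: 0.0
```

```bash
cat > e.py <<'E'
from h import *
s=observe();R=s['tool_rot'];p=s['tool_pos'];a=np.radians(8.8)
print(s['clock'],p.round(4),s['contact_force'].round(2),'tool-frame mm to window(z keep):',(R.T@(np.array([.5525,.114,p[2]])-p)*1000).round(1),'yaw of y:',np.degrees(np.arctan2(R[1,1],R[0,1])).round(2),R[:,2].round(4))
E
python3 e.py
```

```text
3.7667 [0.5827 0.0636 0.3809] [ 0.49 -1.25  0.16] tool-frame mm to window(z keep): [ 54.5 -21.9   0.1] yaw of y: 9.15 [-0.0023  0.     -1.    ]
```

Call:
arm_command:
  targets:
    - [[18,-7.3,0,0,0,0.003,0],[18,-7.3,0,0,0,0.003,0],[18.5,-7.3,0,0,0,0,0],[0,0,25,0,0,0,0],[0,0,30,0,0,0,0],[0,0,30,0,0,0,0],[0,0,30,0,0,0,0],[0,0,30,0,0,0,0],[0,0,30,0,0,0,0],[0,0,25,0,0,0,0],[0,0,20,0,0,0,0],[0,0,10,0,0,0,0]]

```text
clock: 4.77
tool_pos: [0.5514, 0.1115, 0.1484]
tool_rot: [[-0.148, 0.989, -0.006], [0.989, 0.148, -0.001], [-0.0, -0.006, -1.0]]
contact_force: [-0.1, -0.1, -0.4]
grip_width: 0.004
finger_force: 0.0
```

Call:
arm_command:
  targets:
    - [[0,0,0,0,0,0,0],[0,0,0,0,0,0,0]]

```text
clock: 4.93
tool_pos: [0.5534, 0.1122, 0.1524]
tool_rot: [[-0.148, 0.989, -0.001], [0.989, 0.148, 0.0], [0.0, -0.001, -1.0]]
contact_force: [-0.3, 0.6, 1.2]
grip_width: 0.007
finger_force: 0.0
```

```bash
python3 e.py; python3 -c "
from h import *
snap('scene','scene2');snap('side','side2')
a=cv2.imread('pics/scene2.png')[110:310,190:390];b=cv2.imread('pics/side2.png')[140:340,180:380]
cv2.imwrite('pics/c2.png',cv2.resize(np.hstack([a,b]),None,fx=2,fy=2,interpolation=2))"
```

```text
4.9333 [0.5534 0.1122 0.1524] [-0.3   0.62  1.15] tool-frame mm to window(z keep): [ 1.9 -0.6  0. ] yaw of y: 8.51 [-9.e-04  0.e+00 -1.e+00]
```

View pics/c2.png

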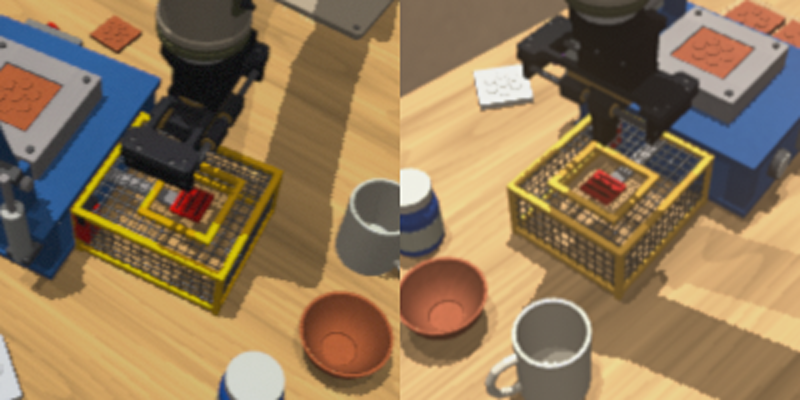

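The crop shows the closed fingers above the window ring, with the tip near (605,135) in the right half and the red pedal at (605,185). The gripper body is clear of the die, mug and bowl. I'll trim by 2 mm and descend to just above the pedal.

Call:
arm_command:
  targets:
    - [[1.9,-0.6,8,0,0,0,0],[0,0,8,0,0,0,0],[0,0,8,0,0,0,0],[0,0,8,0,0,0,0],[0,0,8,0,0,0,0],[0,0,8,0,0,0,0],[0,0,8,0,0,0,0],[0,0,6,0,0,0,0],[0,0,4,0,0,0,0],[0,0,0,0,0,0,0],[0,0,0,0,0,0,0],[0,0,0,0,0,0,0]]

```text
clock: 6.03
tool_pos: [0.5531, 0.114, 0.0869]
tool_rot: [[-0.148, 0.989, 0.001], [0.989, 0.148, 0.0], [-0.0, 0.001, -1.0]]
contact_force: [0.4, -0.5, -0.2]
grip_width: 0.005
finger_force: 0.0
```

```bash
python3 e.py
```

```text
6.0333 [0.5531 0.114  0.0869] [ 0.36 -0.49 -0.17] tool-frame mm to window(z keep): [ 0.  -0.6 -0. ] yaw of y: 8.49 [ 6.e-04  1.e-04 -1.e+00]
```

Call:
arm_command:
  targets:
    - [[0,0,1.2,0,0,0,0],[0,0,1.2,0,0,0,0],[0,0,1.2,0,0,0,0],[0,0,1.2,0,0,0,0],[0,0,1.2,0,0,0,0],[0,0,1.2,0,0,0,0],[0,0,1.2,0,0,0,0],[0,0,1.2,0,0,0,0],[0,0,1.2,0,0,0,0],[0,0,1.2,0,0,0,0],[0,0,1.2,0,0,0,0],[0,0,1.2,0,0,0,0]]

```text
clock: 7.03
tool_pos: [0.5528, 0.1145, 0.0724]
tool_rot: [[-0.148, 0.989, 0.0], [0.989, 0.148, 0.0], [0.0, 0.0, -1.0]]
contact_force: [-1.8, 1.3, 4.4]
grip_width: 0.007
finger_force: 2.6
```

Call:
arm_command:
  targets:
    - [[0,0,1.2,0,0,0,0],[0,0,1.2,0,0,0,0],[0,0,1.2,0,0,0,0],[0,0,1.2,0,0,0,0]]

```text
clock: 7.37
tool_pos: [0.5527, 0.115, 0.0677]
tool_rot: [[-0.148, 0.989, 0.0], [0.989, 0.148, 0.001], [0.001, 0.0, -1.0]]
contact_force: [-4.0, 2.2, 5.8]
grip_width: 0.004
finger_force: 2.8
```

Contact is made: about 5 N and moving steadily. I'll continue to the stop at z≈0.054.

Call:
arm_command:
  targets:
    - [[0,0,1.2,0,0,0,0],[0,0,1.2,0,0,0,0],[0,0,1.2,0,0,0,0],[0,0,1.2,0,0,0,0],[0,0,1.2,0,0,0,0],[0,0,1.2,0,0,0,0],[0,0,1.2,0,0,0,0],[0,0,1.2,0,0,0,0],[0,0,1.2,0,0,0,0],[0,0,1.2,0,0,0,0]]

```text
clock: 8.2
tool_pos: [0.5527, 0.1154, 0.0557]
tool_rot: [[-0.149, 0.989, 0.0], [0.989, 0.149, 0.001], [0.001, 0.0, -1.0]]
contact_force: [-3.2, 3.0, 6.7]
grip_width: 0.004
finger_force: 3.0
```

Call:
arm_command:
  targets:
    - [[0,0,0.7,0,0,0,0],[0,0,0.7,0,0,0,0]]

```text
clock: 8.37
tool_pos: [0.5527, 0.1154, 0.0544]
tool_rot: [[-0.149, 0.989, 0.0], [0.989, 0.149, 0.001], [0.001, 0.0, -1.0]]
contact_force: [-5.7, 1.8, 13.0]
grip_width: 0.006
finger_force: 6.4
```

Call:
arm_command:
  targets:
    - [[0,0,0.5,0,0,0,0],[0,0,0.5,0,0,0,0],[0,0,0,0,0,0,0],[0,0,0,0,0,0,0],[0,0,0,0,0,0,0]]

```text
clock: 8.78
tool_pos: [0.5528, 0.1154, 0.0543]
tool_rot: [[-0.149, 0.989, 0.001], [0.989, 0.149, 0.001], [0.001, 0.001, -1.0]]
contact_force: [-7.5, 2.4, 15.6]
grip_width: 0.008
finger_force: 7.9
```

```bash
python3 - <<'E'
from h import *
for f in('scene','side'):
    snap(f,f+'3');z=load(f+'3');P=pts(z);h=cv2.cvtColor(z['p'],cv2.COLOR_RGB2HSV);H,S,V=[h[...,i] for i in range(3)]
    t=(H>=4)&(H<17)&(S>80)&(abs(P[...,2]-.14)<.015)&(np.hypot(P[...,0]-.589,P[...,1]+.124)<.06)
    print(f,t.sum(),np.median(P[t],0) if t.any() else '')
E
python3 e.py
```

```text
scene 839 [ 0.58806167 -0.11730199  0.14473387]
side 646 [ 0.58454648 -0.11745425  0.14400604]
8.8833 [0.5528 0.1154 0.0543] [-7.25  2.17 15.54] tool-frame mm to window(z keep): [-1.3 -0.5 -0. ] yaw of y: 8.55 [ 5.e-04  9.e-04 -1.e+00]
```

The stop is reached: z holds at 0.0543 while the force rises to 15 N, and the tile top is at 0.1445, so its underside is at about 0.1325. I'll withdraw straight up.

Call:
arm_command:
  targets:
    - [[0,0,-0.7,0,0,0,0],[0,0,-1,0,0,0,0],[0,0,-2,0,0,0,0],[0,0,-4,0,0,0,0],[0,0,-6,0,0,0,0],[0,0,-8,0,0,0,0],[0,0,-10,0,0,0,0],[0,0,-14,0,0,0,0],[0,0,-20,0,0,0,0],[0,0,-25,0,0,0,0],[0,0,-25,0,0,0,0],[0,0,-25,0,0,0,0]]

```text
clock: 9.88
tool_pos: [0.5527, 0.114, 0.1958]
tool_rot: [[-0.148, 0.989, 0.001], [0.989, 0.148, 0.0], [-0.0, 0.001, -1.0]]
contact_force: [0.2, -0.8, -0.1]
grip_width: 0.007
finger_force: 0.0
```

Call:
arm_command:
  targets:
    - [[0,0,-20,0,0,0,0],[0,0,-10,0,0,0,0],[0,0,0,0,0,0,0],[0,0,0,0,0,0,0],[0,0,0,0,0,0,0]]

```text
clock: 10.3
tool_pos: [0.5522, 0.1137, 0.2223]
tool_rot: [[-0.148, 0.989, -0.002], [0.989, 0.148, -0.0], [-0.0, -0.002, -1.0]]
contact_force: [0.3, 0.9, -0.1]
grip_width: 0.006
finger_force: 0.0
```

```bash
python3 - <<'E'
from h import *
for f in('scene','side'):
    snap(f,f+'4');z=load(f+'4');P=pts(z);h=cv2.cvtColor(z['p'],cv2.COLOR_RGB2HSV);H,S,V=[h[...,i] for i in range(3)]
    D=lambda x,y:np.hypot(P[...,0]-x,P[...,1]-y)
    for n,t in dict(tile=(H>=4)&(H<17)&(S>80)&(abs(P[...,2]-.14)<.015)&(D(.589,-.124)<.06), pedal=((H<5)|(H>174))&(S>150)&(V>60)&(D(.552,.115)<.05)).items():
        q=P[t];print(f,n,t.sum(),np.median(q,0).round(4),np.percentile(q,[5,95],0).round(4).tolist())
a=cv2.imread('pics/scene4.png')[110:310,110:310];b=cv2.imread('pics/side4.png')[110:310,200:400]
cv2.imwrite('pics/c4.png',cv2.resize(np.hstack([a,b]),None,fx=2,fy=2,interpolation=2))
E
python3 e.py
```

```text
scene tile 839 [ 0.5882 -0.1173  0.1447] [[0.553, -0.16, 0.1387], [0.6231, -0.0855, 0.1471]]
scene pedal 204 [0.5517 0.1137 0.053 ] [[0.5335, 0.0975, 0.0503], [0.5685, 0.1304, 0.0558]]
side tile 463 [ 0.574  -0.1248  0.1441] [[0.548, -0.1602, 0.1389], [0.6106, -0.0866, 0.1465]]
side pedal 149 [0.551  0.111  0.0531] [[0.5327, 0.0989, 0.0505], [0.5709, 0.1233, 0.0552]]
10.4 [0.5522 0.1137 0.2222] [ 0.5   0.   -0.51] tool-frame mm to window(z keep): [ 0.3  0.3 -0. ] yaw of y: 8.49 [-2.1e-03 -4.0e-04 -1.0e+00]
```

View pics/c4.png

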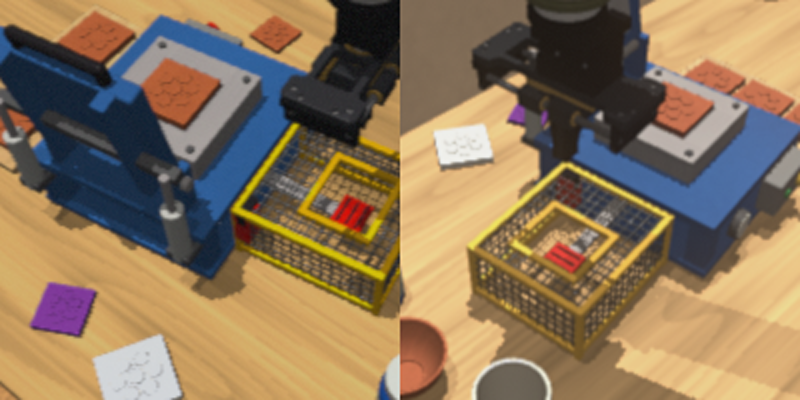

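The crop shows the tile standing proud of the die at (180,90) and the pedal down at (350,213), with its face at z≈0.053. The gripper is clear above the window and nothing else has moved, so I'll hand in.

```bash
python3 -c "
from workcell import *
print(close_job())"
```

```text
the job is handed in; nothing more can be done
None
```

I pushed the pedal steadily to its stop, which raised the tile to about 132.5 mm (underside), and drew the fingers back out through the window with no sign of touching the guard; the job is handed in, but no verdict was returned.

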